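# Ready a shear vane over a cup of clay paste

### The arm

A 7-joint arm with a two-finger parallel gripper is mounted at the origin on a cart in front of the work surface, level with it; the furniture and walls round the work are solid. World frame = base frame: x ahead of the robot, y to its left, z up, the work surface at z = 0. Lengths are in mm, angles in rad, forces in N, time in s.
With the tool pointing down it reaches from about 425 to 875 mm from the base axis. Payload 8.4 kg.
Tool frame: the origin (TCP) lies midway between the tips of the shut fingers; the grasp point (between the pads) lies 19 mm behind it (ctrl.pinch_z is the distance from the TCP to the grasp point, in mm); z points along the fingers, y is the line along which they close (so a half turn about z gives the same grasp; the last joint's range is limited). The gripper opens to 85 mm and grips with 20 to 120 N. Pads are 22 mm wide; open, the fingers measure 114 mm over their backs; the gripper's body (76 mm by 85 mm) begins 54 mm behind the grasp point. The pads swing forward as they close: fully open they stand 13 mm farther back than shut.
Start: joints at [-0.099, 0.333, 0.04, 1.465, -0.013, 1.343, -0.059], TCP at [649.972, -0.012, 231.308] pointing down, gripper open.
Joint ranges: [-2.58, 2.58], [-0.38, 2.09], [-1.3, 1.39], [0.25, 2.4], [-1.5, 4.64], [0.08, 2.09], [-2.65, 2.65]. Speed limits (rad/s): [2.22, 2.22, 2.79, 2.79, 3.14, 3.14, 3.14].

### API

Orientations are given as a unit quaternion [x, y, z, w].
In Python, from cell import status, vision, ctrl, spotter gives the robot as it stands.
- The arm moves only by the tool drive_tool, never from a script. Its argument "rows" is a list of rows, each a list of 3 entries, a list of its own where there are three numbers: the shift along the world's x, y, z in cm, then the turn, a rotation vector about the world's x, y, z in rad, then the opening in per cent of the stroke, from 0 (shut) to 100 (fully open). A call has 1 to 8 rows; each row is the pose to reach, as a shift and turn from the pose commanded when the call began; what a row does not reach only later rows make up. A row lasts 1/10 s, in which the tool goes at most 50 mm and 8.59 degrees, less where a joint would pass 70% of its speed; a pose out of reach is approached as far as the arm can. A call with a gripper value outside its range is refused whole. The fingers move at their own pace and stop on an object; the grip force is fixed at half the most. Time passes only in rows, so rows that repeat a pose let the fingers close. It gives the time, the measured TCP pose, the force, the opening and the grip force at its end, in the units of the state.
- status.observe(): the state, without advancing time (a new reading comes with each control period).
- vision.grab_frame(name): name is "scene" or "side" or "wrist"; returns a dict with "image" (384x512x3 uint8, red, green, blue), "z_map" (384x512 float32, mm along the optical axis (not along the pixel's ray), 0 where there is no reading), "fx", "fy", "cx", "cy" (pixels), "distortion" ([k1, k2, p1, p2, k3] as OpenCV has them; the pictures are not rectified), "rvec" (rotation vector, rad) and "tvec" (3), from world to camera coordinates, as OpenCV has them. Camera axes: x right, y down, z forward; pixel columns grow to the right and rows downward; lengths in mm; the calibration is good to about 2 mm. A picture is of the moment at which its call begins.
- ctrl.job_done(): hands the job in; it is judged then, once.
Trained networks look in the newest picture that a camera, given by its name, has taken for a name from the list of things; names that differ only in an ending like _2 or _b are one class to them, and where a whole thing is asked for, a point or a joint stands for the part that bears it (a point fixed in the world has none). Each returns a list of dicts, best first, with "confidence" (0 to 1); they miss things now and then, are a little off and sometimes report something else, mostly with a low value. They report only what shows in the picture. A call takes as long as a camera call. They do not tell look-alikes from the thing itself.
- spotter.regions_of(camera, name): "region" (384x512 bool, what is visible of it) and "point" ([row, column] in pixels, amid what is visible of it).
The state is a dict: "time": time; "q": joint angles; "qd": joint speeds; "joint_efforts": joint torques, N m; "eef_pos": TCP position; "eef_rot": TCP orientation; "wrist_force": force on the tool from outside, world axes, zero at the start; "wrist_torque": the same for the moment, N m; "finger_gap": finger opening in mm; "grasp_force": force on a finger pad.
Only numpy, scipy, OpenCV 4.12 (cv2) and the standard library are available. Lean on these libraries where they do the work, as an engineer would, in place of code of your own. Each camera call takes 0.05 s, during which the arm holds its last target. There are 200 camera calls.

### The job

Get the vane shear test ready: first take the lid off the small steel cup of clay paste and set it down on the worktop, skirt down. Then draw the larger of the two shear vanes out of its slanting clear guard sleeve, turn it to hang plumb with its blades straight down, and bring it over the middle of the open cup, the tips of its blades about 20 mm above the rim and never touching cup or paste. Finish there, still holding the vane steady in the gripper; the cup, the smaller vane and the other things on the bench stay where they are.

Things in the scene. Friction and masses are not known exactly. Their poses are not given: they have to be found in the camera images.
- vane_large_head (a point): Middle of the ribbed grip head of the larger vane (shaft with a head at one end, four crossed blades at the other). The head is 11 mm across, 10 mm long, on a 6 mm shaft. On the vane's axis, 5 mm below its free end, 138.5 mm from the blade end; z along the vane from blades to head. About 41 g. Starts in its sleeve at 45 degrees, head up and leaning to the robot.
- vane_large_tip (a point): Point on the larger vane's axis at the very end of its blades, 143.5 mm from the head's free end. The blades are 31 mm across, tip to tip (they fill a square of 22.4 mm), and 39 mm long with their tapered shoulder. Axes as for vane_large_head.
- mouth_large (a point): Centre of the mouth of the larger vane's guard sleeve, a clear square tube, 30 mm outside, 26 mm inside, set at 45 degrees on a fixed foot. z points out along the tube, up and to the robot. The bore is 60 mm deep with 1.8 mm of play a side: the vane comes out straight along z, 60 mm until free; only its weight and friction hold it. The vane's head is 78 mm farther along z.
- sleeve_large: That sleeve; origin under the centre of its aluminium foot plate (100 x 56 x 6 mm) on the worktop; the tube leans over its own -x side, towards the robot; highest edge of the tube 73 mm up.
- vane_large: The larger vane as a whole (its own axes are those of the vane lying down: use the two points).
- vane_small_head (a point): Middle of the like head of the smaller vane (blades 24 mm across, 134.5 mm long in all), which stays in its narrower, shorter sleeve (25 mm outside, 48 mm deep) of the same make. The sleeves stand some 0.18 m apart; which one is on the left varies.
- cup_rim (a point): Centre of the rim of the small steel cup of clay paste, 54 mm across, 40 mm high, standing loose (about 0.11 kg); z up. The paste stands close under the rim.
- cup: That cup; origin at the centre of its foot, z up.
- lid_knob (a point): Middle of the upright dark round knob on the cup's steel lid: 16 mm across, its top 9 mm above this point, the lid's flat top 13 mm below it. The lid (61 mm across, 7.5 mm thick, 70 g) slips over the rim with a 5 mm skirt, 1.5 mm of play, and lifts straight off. This point is 20.5 mm above the skirt's edge: so high it is when the lid lies on the worktop.
- lid: That lid; origin at the centre of its underside (skirt edge), z up through the knob. The worktop to the right of the cup (-y) is bare out to 0.16 m from the cup's centre.
- stopwatch: Bystander: black stop-watch, 74 x 61 x 17 mm, to the right of the cup.
- soft_brush: Bystander: brush with a wooden handle, 176 mm long, to the left of the cup, pointing ahead.
- weight_500g: Bystander: larger brass weight, 38 mm across, 52 mm high, in front of the balance.
- weight_200g: Bystander: smaller brass weight, 29 mm across, 38 mm high, beside the other.
Not all that is in view belongs to the job. Leave any purple look-alike of the lid alone.

How it is judged (in metres and radians):
On the way, in this order (a step that is already met when the one before it is completed fails the run):
1. the lid lies skirt down on the worktop beside the cup, let go (height (world z) of lid below 0.006 m and angle between lid's own z axis and vertical below 0.1 rad and horizontal distance between lid and cup_rim above 0.055 m and contact force between the fingers and lid below 0.05 N), for 0.2 s.
2. the larger vane is drawn right out of its sleeve and held in the gripper (z of vane_large_tip in the frame of mouth_large above 0.002 m and contact force between the fingers and vane_large above 0.5 N and contact force between vane_large and sleeve_large below 0.05 N), for 0.2 s.
At the end, for the whole second after the job is handed in: The larger vane is held only by the gripper, still, within 0.1 rad of plumb, blades down; the blade end is within 10 mm of the cup's centre line and 8 to 35 mm above the rim; the lid lies skirt down on the worktop clear of the cup, let go; the cup stands upright (all of step 1 and angle between each of vane_large_head, cup's own z axis and vertical below 0.1 rad and horizontal distance between vane_large_tip and cup_rim below 0.01 m and z of vane_large_tip in the frame of cup_rim between 0.008 and 0.035 m and contact force between the fingers and vane_large above 0.5 N and contact force between vane_large and cup below 0.05 N and contact force between vane_large and sleeve_large below 0.05 N and linear speed of vane_large below 0.03 m/s and height (world z) of cup below 0.005 m); the arm keeps its last pose, push and grip.
It fails at once if the larger vane touches the cup or dips into the paste (contact force between vane_large and cup above 0.3 N or (horizontal distance between vane_large_tip and cup_rim below 0.03 m and z of vane_large_tip in the frame of cup_rim below 0 m)).
It fails at once if the lid is dropped from more than 15 mm (contact force between the fingers and lid below 0.02 N and height (world z) of lid above 0.015 m and horizontal distance between lid and cup_rim above 0.03 m).
It fails at once if the cup is shifted more than 20 mm (distance of cup_rim from where it was at the start of the episode above 0.02 m).
It fails at once if the smaller vane is moved more than 20 mm (distance of vane_small_head from where it was at the start of the episode above 0.02 m).
It fails at once if the stop-watch, the brush or a brass weight is pushed more than 30 mm (distance of any of stopwatch, soft_brush, weight_500g, weight_200g from where it was at the start of the episode above 0.03 m).
It also fails if it takes over 53 s, if anything falls off the work surface, if the arm or the gripper's body presses on something with over 40 N, if the wrist force passes 120 N, or if a joint passes its speed limit or range.

## Working session

There is one attempt and no reset: what is moved stays moved. The work goes in short steps, Python scripts to look and compute and a tool call to move; the robot and the scene stay as the last step left them, time stands still between calls to the robot, and variables do not carry over. Pictures are saved under pics/ and viewed, at most 10 in all, crops included, and the job is handed in when it is done.

Besides the shell and the picture viewer there is one more tool, called after "Emit:" by a JSON object that holds its "fn" and its "kwargs", one argument or row to a line. drive_tool: Moves the arm, as the interface text tells. Its arguments: {"type":"object","properties":{"rows":{"type":"array"}},"required":["rows"]}

```bash
mkdir -p pics; cat > h.py <<'E'
import numpy as np, cv2
from cell import status, vision, ctrl, spotter
def cam(f):
    K=np.array([[f['fx'],0,f['cx']],[0,f['fy'],f['cy']],[0,0,1.]])
    R=cv2.Rodrigues(np.array(f['rvec'],float))[0]
    return K,np.array(f['distortion'],float),R,np.array(f['tvec'],float).ravel()
def cloud(f,mask):
    K,d,R,t=cam(f); z=f['z_map']; m=mask&(z>0); r,c=np.nonzero(m)
    if len(r)==0: return np.zeros((0,3)),r,c
    n=cv2.undistortPoints(np.stack([c,r],1).astype(float)[:,None],K,d)[:,0]
    Z=z[r,c].astype(float)
    return (np.c_[n*Z[:,None],Z]-t)@R,r,c
def proj(f,P):
    K,d,R,t=cam(f); return cv2.projectPoints(np.atleast_2d(np.array(P,float)),cv2.Rodrigues(R)[0],t,K,d)[0][:,0]
def save(img,n): cv2.imwrite('pics/'+n,cv2.cvtColor(img,cv2.COLOR_RGB2BGR))
E
python3 - <<'E'
from h import *
fs={}
for c in['scene','side','wrist']:
    f=vision.grab_frame(c);fs[c]=f
    print(c,'campos',(-cam(f)[2].T@cam(f)[3]).round())
    for n in['lid_knob','lid','cup','vane_large_head','vane_large','vane_small_head','sleeve_large','stopwatch','soft_brush','weight_500g','weight_200g']:
        for o in spotter.regions_of(c,n)[:3]:
            P,_,_=cloud(f,o['region'])
            if len(P): print(n,round(o['confidence'],2),np.round(o['point']).astype(int),len(P),np.median(P,0).round(),P.min(0).round(),P.max(0).round())
save(np.vstack([fs['scene']['image']]),'s.png')
save(fs['side']['image'],'d.png')
print(status.observe())
E
```

```text
scene campos [  -6. -476.  538.]
lid_knob 0.87 [221 205] 358 [436.   4.  42.] [412. -20.  35.] [471.  38.  65.]
lid_knob 0.58 [208 192] 285 [487. 108.   8.] [461.  82.   1.] [523. 142.  31.]
lid_knob 0.53 [222 157] 355 [389. 123.   8.] [362.  97.  -1.] [423. 169.  32.]
lid 0.86 [221 207] 388 [437.   5.  42.] [412. -20.  -1.] [504.  86.  65.]
lid 0.74 [227 157] 327 [389. 123.   8.] [362.  97.   1.] [422. 157.  30.]
lid 0.55 [209 190] 280 [486. 107.   8.] [461.  82.   0.] [521. 142.  31.]
cup 0.55 [232 208] 184 [426. -10.  18.] [415. -18.   2.] [454.  17.  32.]
vane_large_head 0.5 [175 266] 63 [643. -27.  93.] [610. -31.  -1.] [796.  95. 123.]
vane_large 0.62 [179 276] 14 [677. -28.  60.] [611. -31.  48.] [695. -22. 122.]
vane_small_head 0.39 [200 332] 79 [ 631. -211.   85.] [ 603. -220.   -1.] [ 762. -132.  117.]
vane_small_head 0.27 [292 320] 778 [ 437. -300.   17.] [ 410. -333.   -1.] [ 489. -267.   21.]
sleeve_large 0.76 [191 276] 588 [676. -37.   9.] [630. -56.  -0.] [751.  24.  74.]
stopwatch 0.59 [291 319] 781 [ 437. -301.   17.] [ 411. -334.   -1.] [ 489. -268.   21.]
soft_brus
[... 2722 characters left out ...]
989819,  1.46539164, -0.01338594,
        1.34331879, -0.05852308]), 'qd': array([ 1.88343930e-03, -1.05242544e-03,  7.17473361e-05,  2.21151840e-04,
       -9.87182785e-04, -4.91511742e-04, -4.35129567e-04]), 'joint_efforts': array([ 1.05308365e-03, -6.58307576e+01,  1.36401247e+00, -4.05819011e+01,
        1.67536188e-02,  3.08336232e-03, -1.03138117e-06]), 'eef_pos': array([ 6.49969505e+02, -8.07490340e-04,  2.31305942e+02]), 'eef_rot': array([ 7.07115499e-01,  7.07098063e-01, -2.48663039e-05, -1.82244499e-05]), 'wrist_force': array([-0.37804754,  0.23964701, -0.09137822]), 'wrist_torque': array([ 0.02590549, -0.01388306,  0.00882824]), 'grasp_force': 0.0, 'finger_gap': 85.52807527871111}
```

View pics/s.png

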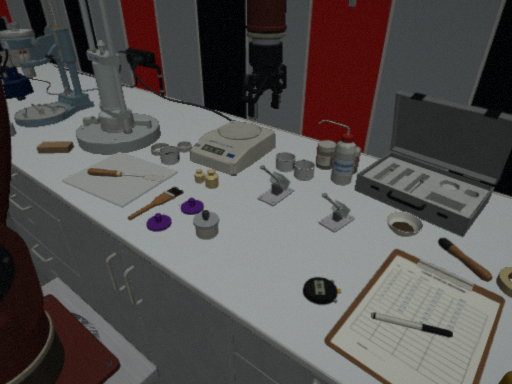

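View pics/d.png

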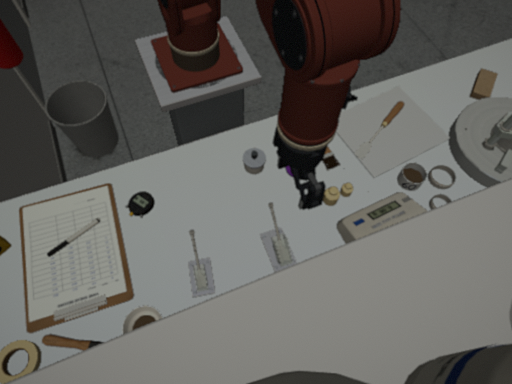

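```bash
python3 - <<'E'
from h import *
f=vision.grab_frame('wrist'); save(cv2.resize(f['image'],(768,576)),'w.png')
m=np.ones((384,512),bool)
P,r,c=cloud(f,m); I=f['image'][r,c]
# lid knob top
k=(P[:,2]>58)&(np.hypot(P[:,0]-440,P[:,1]-10)<45)
print('knob',k.sum(),P[k].mean(0),P[k].min(0),P[k].max(0))
k=(P[:,2]>38)&(P[:,2]<47)&(np.hypot(P[:,0]-440,P[:,1]-10)<45)
e=cv2.minEnclosingCircle(P[k][:,:2].astype(np.float32)); print('lid',k.sum(),e,np.median(P[k],0))
# vane
for c0 in ['wrist','side','scene']:
    f=vision.grab_frame(c0);P,r,c=cloud(f,m)
    for y0 in(-25,-208):
        k=(P[:,2]>84)&(P[:,2]<135)&(abs(P[:,1]-y0)<20)&(P[:,0]>580)&(P[:,0]<665)
        Q=P[k]
        if len(Q)<8: print(c0,y0,len(Q));continue
        l=cv2.fitLine(Q.astype(np.float32),cv2.DIST_HUBER,0,.01,.01).ravel()
        print(c0,y0,len(Q),Q.mean(0).round(1),l.round(3),Q.min(0).round(),Q.max(0).round())
        s=Q@np.array([-.7071,0,.7071]); 
        for a in np.arange(s.min(),s.max(),6):
            q=Q[(s>=a)&(s<a+6)]
            if len(q): print('   s',a.round(1),len(q),q.mean(0).round(1),'w',np.ptp(q[:,1]).round(1))
E
```

```text
knob 268 [442.22430108  12.16241063  63.19565511] [432.94716777   4.28997428  58.01586423] [448.87699382  19.78568121  66.2209913 ]
lid 2499 ((440.138427734375, 12.320579528808594), 30.962514877319336) [444.6780646   15.1164319   42.21257558]
wrist -25 495 [626.8 -22.5 107.7] [-7.03000e-01  3.70000e-02  7.10000e-01  6.29165e+02 -2.24230e+01
  1.05678e+02] [609. -29.  84.] [651. -17. 124.]
   s -401.1 30 [648.5 -23.5  86. ] w 5.2
   s -395.1 39 [644.2 -23.2  90.1] w 6.6
   s -389.1 39 [640.1 -22.9  94.3] w 5.7
   s -383.1 43 [636.1 -23.1  98.3] w 6.2
   s -377.1 40 [632.  -22.7 102.4] w 5.5
   s -371.1 58 [627.4 -22.5 106.9] w 7.6
   s -365.1 38 [623.4 -22.3 111.3] w 6.3
   s -359.1 56 [619.5 -21.7 115.9] w 8.5
   s -353.1 138 [614.1 -22.1 120.3] w 11.2
   s -347.1 14 [611.6 -23.5 121. ] w 6.6
wrist -208 0
side -25 76 [627.6 -25.1 106.5] [-7.01000e-01  2.70000e-02  7.12000e-01  6.29209e+02 -2.50110e+01
  1.05072e+02] [609. -30.  86.] [649. -20. 122.]
   s -397.2 8 [646.2 -26.   88.1] w 5.5
   s -391.2 8 [641.2 -24.7  92.2] w 6.8
   s -385.2 8 [637.3 -26.   96.8] w 3.8
   s -379.2 9 [6
[... 990 characters left out ...]
 s -377.5 4 [630.9 -26.1 101.7] w 7.6
   s -371.5 6 [627.8 -26.6 106.2] w 3.0
   s -365.5 1 [623.6 -28.  112.8] w 0.0
   s -359.5 3 [616.9 -27.6 113.7] w 3.7
   s -353.5 13 [615.1 -25.6 119.4] w 10.1
   s -347.5 2 [612.7 -27.9 121.8] w 3.5
scene -208 41 [ 614.9 -207.1  103.3] [ 6.99000e-01 -1.57000e-01 -6.98000e-01  6.17175e+02 -2.07973e+02
  1.00990e+02] [ 604. -211.   84.] [ 636. -199.  115.]
   s -388.3 4 [ 632.9 -210.8   86.1] w 0.9
   s -382.3 3 [ 626.7 -209.6   89.8] w 3.7
   s -376.3 6 [ 623.1 -209.3   96.7] w 4.6
   s -370.3 4 [ 617.9 -207.9   98.4] w 2.6
   s -364.3 1 [ 616.3 -208.3  102.2] w 0.0
   s -358.3 5 [ 610.1 -206.9  106.5] w 7.5
   s -352.3 18 [ 606.8 -204.9  111.9] w 10.2
```

View pics/w.png

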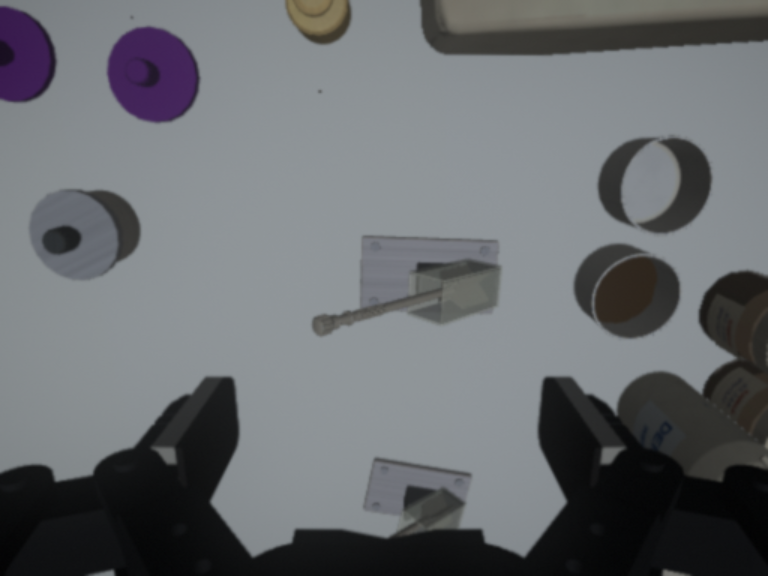

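Scene (512×384) candidates:
- **Lid:** the steel lid on the cup is at (207,221). The purple look-alikes are at (192,207) and (158,222).
- **Vanes:** the left one is at (272,180), with the bigger sleeve and the head 121 mm up. The right one is at (337,205), with its head about 113 mm up.

The wrist view (768×576) shows the steel lid at (75,235) and the left vane's head at (322,323), with its bigger sleeve. I choose the steel lid and the left vane. I'll hover over the lid and check it in a close crop.

Emit:
{"fn": "drive_tool", "kwargs": {
  "rows": [
    [[-5,0.3,-2],[0,0,0],100],
    [[-10,0.6,-5],[0,0,0],100],
    [[-14.5,0.8,-7],[0,0,0],100],
    [[-18.5,1,-9],[0,0,0],100],
    [[-20.9,1.1,-10],[0,0,0],100],
    [[-20.9,1.1,-10],[0,0,0],100],
    [[-20.9,1.1,-10],[0,0,0],100]
  ]
}}

```text
time: 2.7
eef_pos: [441.3, 11.0, 131.9]
eef_rot: [0.707, 0.707, 0.001, 0.0]
wrist_force: [0.7, 0.1, 0.3]
finger_gap: 85.7
grasp_force: 0.0
```

```bash
python3 - <<'E'
from h import *
f=vision.grab_frame('wrist'); save(f['image'],'w2.png')
P,r,c=cloud(f,np.ones((384,512),bool))
d=np.hypot(P[:,0]-440,P[:,1]-11)
k=(P[:,2]>58)&(P[:,2]<68)&(d<20); print('knob',k.sum(),P[k].mean(0),cv2.minEnclosingCircle(P[k&(P[:,2]>61)][:,:2].astype(np.float32)),np.percentile(P[k][:,2],90))
k=(P[:,2]>38)&(P[:,2]<47)&(d<40); print('lid',k.sum(),cv2.minEnclosingCircle(P[k][:,:2].astype(np.float32)),np.median(P[k],0))
print(proj(f,[[440,11,64]]), status.observe()['eef_pos'])
E
```

```text
knob 486 [440.13408732  12.91053523  63.30978392] ((439.9319152832031, 11.942428588867188), 8.16910171508789) 64.68115949429927
lid 4931 ((440.1534423828125, 11.853331565856934), 30.46308135986328) [440.17469752  15.23404437  41.97141983]
[[257.69698683 207.29754047]] [442.22973586  11.05388752 132.22158758]
```

View pics/w2.png

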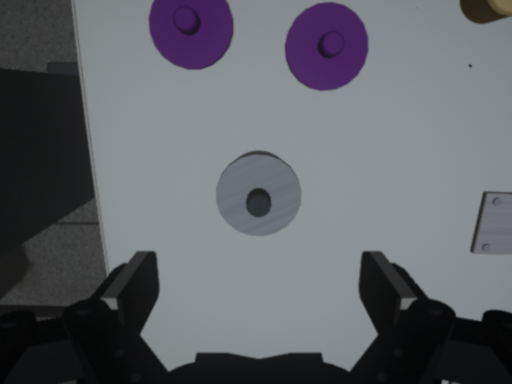

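The wrist view shows the steel lid with its dark knob at (258,203), distinct from the purple ones at (190,22) and (330,45). I'm lowering onto the knob and gripping.

Emit:
{"fn": "drive_tool", "kwargs": {
  "rows": [
    [[-0.1,0.05,-4],[0,0,0],100],
    [[-0.1,0.05,-7],[0,0,0],100],
    [[-0.1,0.05,-8.5],[0,0,0],100],
    [[-0.1,0.05,-8.5],[0,0,0],50],
    [[-0.1,0.05,-8.5],[0,0,0],0],
    [[-0.1,0.05,-8.5],[0,0,0],0],
    [[-0.1,0.05,-8.5],[0,0,0],0],
    [[-0.1,0.05,-8.5],[0,0,0],0]
  ]
}}

```text
time: 3.55
eef_pos: [440.8, 11.6, 47.2]
eef_rot: [0.707, 0.707, 0.001, 0.001]
wrist_force: [-1.7, -0.1, 7.2]
finger_gap: 13.3
grasp_force: 59.8
```

Emit:
{"fn": "drive_tool", "kwargs": {
  "rows": [
    [[0,0,0],[0,0,0],0],
    [[0,0,0],[0,0,0],0],
    [[0,0,0],[0,0,0],0],
    [[0,0,0],[0,0,0],0]
  ]
}}

```text
time: 3.95
eef_pos: [440.7, 11.6, 47.3]
eef_rot: [0.707, 0.707, 0.001, 0.001]
wrist_force: [-1.2, -0.4, 6.3]
finger_gap: 13.2
grasp_force: 58.5
```

Emit:
{"fn": "drive_tool", "kwargs": {
  "rows": [
    [[0,0,0.5],[0,0,0],0],
    [[0,0,1],[0,0,0],0],
    [[0,0,2],[0,0,0],0],
    [[0,0,4],[0,0,0],0],
    [[0,0,6],[0,0,0],0],
    [[0,0,6],[0,0,0],0]
  ]
}}

```text
time: 4.55
eef_pos: [441.8, 11.7, 109.3]
eef_rot: [0.707, 0.707, 0.002, 0.001]
wrist_force: [0.9, 0.6, -1.6]
finger_gap: 13.3
grasp_force: 58.6
```

```bash
python3 - <<'E'
from h import *
f=vision.grab_frame('side'); f2=vision.grab_frame('wrist')
a=f['image'][90:230,190:340]; save(np.hstack([cv2.resize(a,(400,373)),cv2.resize(f2['image'],(400,373))]),'l.png')
print(status.observe()['wrist_force'])
E
```

```text
[ 0.53169184 -0.13677342 -0.66977613]
```

View pics/l.png

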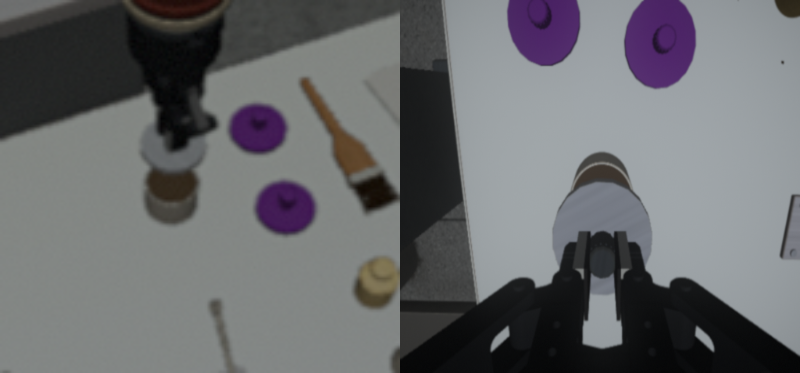

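The lid is off and held level, with the open cup visible below it in the side crop at (172,190). I'm carrying it to the bare area at −y.

Emit:
{"fn": "drive_tool", "kwargs": {
  "rows": [
    [[0,-3,0],[0,0,0],0],
    [[0,-6.5,0],[0,0,0],0],
    [[0,-9.5,0],[0,0,0],0],
    [[0,-10.5,-3],[0,0,0],0],
    [[0,-10.5,-6],[0,0,0],0],
    [[0,-10.5,-8],[0,0,0],0],
    [[0,-10.5,-8.5],[0,0,0],0],
    [[0,-10.5,-8.5],[0,0,0],0]
  ]
}}

```text
time: 5.45
eef_pos: [439.0, -93.4, 20.5]
eef_rot: [0.707, 0.707, -0.001, -0.001]
wrist_force: [0.2, 0.3, -0.1]
finger_gap: 13.5
grasp_force: 58.6
```

Emit:
{"fn": "drive_tool", "kwargs": {
  "rows": [
    [[0,0,0],[0,0,0],0],
    [[0,0,0],[0,0,0],0]
  ]
}}

```text
time: 5.65
eef_pos: [440.8, -93.5, 22.3]
eef_rot: [0.707, 0.707, 0.001, 0.001]
wrist_force: [-0.1, 0.8, 0.1]
finger_gap: 13.1
grasp_force: 58.6
```

Emit:
{"fn": "drive_tool", "kwargs": {
  "rows": [
    [[0,0,-0.5],[0,0,0],0],
    [[0,0,-0.8],[0,0,0],0],
    [[0,0,-0.9],[0,0,0],0],
    [[0,0,-0.9],[0,0,0],0],
    [[0,0,-0.9],[0,0,0],0]
  ]
}}

```text
time: 6.15
eef_pos: [440.2, -93.5, 13.0]
eef_rot: [0.707, 0.707, 0.0, 0.0]
wrist_force: [-3.1, 0.8, 12.2]
finger_gap: 13.6
grasp_force: 59.9
```

Contact is made (12 N up). I'm releasing and rising.

Emit:
{"fn": "drive_tool", "kwargs": {
  "rows": [
    [[0,0,0.1],[0,0,0],0],
    [[0,0,0.1],[0,0,0],40],
    [[0,0,0.1],[0,0,0],100],
    [[0,0,0.1],[0,0,0],100],
    [[0,0,0.1],[0,0,0],100],
    [[0,0,0.1],[0,0,0],100],
    [[0,0,3],[0,0,0],100],
    [[0,0,7],[0,0,0],100]
  ]
}}

```text
time: 6.95
eef_pos: [438.2, -93.3, 81.5]
eef_rot: [0.707, 0.707, -0.002, -0.002]
wrist_force: [0.9, -0.5, -0.2]
finger_gap: 85.5
grasp_force: 0.0
```

Emit:
{"fn": "drive_tool", "kwargs": {
  "rows": [
    [[0,0,4.5],[0,0,0],100],
    [[2,0,9],[0,0,0],100],
    [[2,0,12],[0,0,0],100],
    [[2,0,12],[0,0,0],100]
  ]
}}

```text
time: 7.35
eef_pos: [462.6, -93.8, 206.8]
eef_rot: [0.707, 0.707, 0.002, 0.003]
wrist_force: [0.2, -0.0, 0.1]
finger_gap: 85.3
grasp_force: 0.0
```

```bash
python3 - <<'E'
from h import *
s=status.observe(); print(s['eef_pos'],s['q'])
for c0 in['wrist','side','scene']:
    f=vision.grab_frame(c0);P,r,c=cloud(f,np.ones((384,512),bool))
    d=np.hypot(P[:,0]-440,P[:,1]+93); k=(d<45)&(P[:,2]>4)&(P[:,2]<12); 
    if k.sum()>20: print(c0,'lid',k.sum(),np.median(P[k],0),P[k].min(0).round(),P[k].max(0).round(),np.linalg.lstsq(np.c_[P[k][:,:2],np.ones(k.sum())],P[k][:,2],rcond=None)[0])
    d=np.hypot(P[:,0]-440,P[:,1]-11); k=(d<40)&(P[:,2]>33)&(P[:,2]<45)
    if k.sum()>20: print(c0,'cup',k.sum(),cv2.minEnclosingCircle(P[k][:,:2].astype(np.float32)),np.percentile(P[k][:,2],[5,50,95]),P[k].min(0).round(),P[k].max(0).round())
    # foot plate & sleeve
    k=(P[:,2]>3.5)&(P[:,2]<8.5)&(abs(P[:,0]-690)<75)&(abs(P[:,1]+25)<50)
    if k.sum()>50: print(c0,'foot',k.sum(),cv2.minAreaRect(P[k][:,:2].astype(np.float32)))
    k=(P[:,2]>84)&(P[:,2]<135)&(abs(P[:,1]+25)<20)&(P[:,0]>580)&(P[:,0]<665)
    Q=P[k]
    if len(Q)>10: print(c0,'vane',len(Q),cv2.fitLine(Q.astype(np.float32),cv2.DIST_HUBER,0,.01,.01).ravel().round(3))
E
```

```text
[462.6152913  -93.76452358 206.78751671] [-0.00835469 -0.02258741  0.11281287  1.9255375   0.00243369  1.2310617
  0.10371653]
wrist lid 2489 [439.63056749 -90.81421006   7.59942095] [ 410. -124.    4.] [469. -63.  10.] [-8.84637561e-04 -3.55800316e-03  7.66138824e+00]
wrist cup 3283 ((440.05975341796875, 11.405037879943848), 26.95256996154785) [33.77576342 35.30355374 39.52092617] [414. -15.  33.] [467.  38.  42.]
wrist foot 3655 ((674.822998046875, -25.427927017211914), (56.363548278808594, 93.9423828125), 87.6912841796875)
wrist vane 328 [ 7.51000e-01 -3.80000e-02 -6.60000e-01  6.19862e+02 -2.34900e+01
  1.13291e+02]
side lid 331 [443.17391167 -96.69562938   7.63921688] [ 404. -125.    4.] [474. -49.  11.] [ 1.20211264e-03 -3.05083258e-03  6.84458411e+00]
side cup 287 ((439.338623046875, 9.98185920715332), 28.04847526550293) [33.67227743 35.69806751 39.92963719] [412. -17.  33.] [467.  36.  42.]
side foot 415 ((671.7371826171875, -25.645828247070312), (110.59181213378906, 97.73786926269531), 1.0432593822479248)
side vane 76 [-7.03000e-01  5.00000e-03  7.11000e-01  6.30152e+02 -2.50750e+01
  1.03833e+02]
scene lid 356 [ 435.25071118 -100.03332383    7.8816637 ] [ 411. -125.    4.] [472. -64.  11.] [0.00913062 0.01280087 5.07567442]
scene cup 297 ((442.3860778808594, 9.676443099975586), 27.684782028198242) [34.02154673 36.20236816 39.82234633] [415. -18.  33.] [469.  37.  41.]
scene foot 273 ((678.9971923828125, -35.175880432128906), (101.7433853149414, 76.2292709350586), 1.525803565979004)
scene vane 41 [ 7.10000e-01 -2.10000e-02 -7.04000e-01  6.28096e+02 -2.73640e+01
  1.05204e+02]
```

The lid lies flat at (440,−93) and the cup is unmoved. Now I tilt the tool along the vane axis and stand off.

Emit:
{"fn": "drive_tool", "kwargs": {
  "rows": [
    [[2,1.5,2],[-0.003,-0.13,-0.006],100],
    [[4,3,2],[-0.006,-0.27,-0.013],100],
    [[6,4.5,2],[-0.008,-0.4,-0.019],100],
    [[8,6,1],[-0.011,-0.53,-0.026],100],
    [[9.5,7.2,0],[-0.014,-0.66,-0.032],100],
    [[10.3,7.2,-2],[-0.016,-0.785,-0.038],100],
    [[10.3,7.2,-3.5],[-0.016,-0.785,-0.038],100],
    [[10.3,7.2,-3.5],[-0.016,-0.785,-0.038],100]
  ]
}}

```text
time: 8.3
eef_pos: [563.4, -20.8, 166.3]
eef_rot: [0.666, 0.641, 0.265, 0.275]
wrist_force: [-0.7, -0.6, 0.4]
finger_gap: 85.5
grasp_force: 0.0
```

Emit:
{"fn": "drive_tool", "kwargs": {
  "rows": [
    [[0,0,0],[0,0,0],100],
    [[0,0,0],[0,0,0],100]
  ]
}}

```text
time: 8.5
eef_pos: [562.8, -22.5, 166.5]
eef_rot: [0.667, 0.64, 0.264, 0.275]
wrist_force: [-0.9, 0.6, -0.9]
finger_gap: 85.4
grasp_force: 0.0
```

```bash
python3 - <<'E'
from h import *
from scipy.spatial.transform import Rotation as Ro
s=status.observe(); R=Ro.from_quat(s['eef_rot']).as_matrix(); print(s['eef_pos'],s['q'].round(2)); print(R.round(3))
f=vision.grab_frame('wrist'); save(f['image'],'w3.png')
P,r,c=cloud(f,np.ones((384,512),bool))
k=(P[:,2]>70)&(P[:,2]<135)&(abs(P[:,1]+25)<20)&(P[:,0]>590)&(P[:,0]<665)
Q=P[k]; sv=(Q-[613.7,-23.6,117.3])
ax=np.array([-.7065,.028,.707]); u=np.array([.707,0,.707])
t=sv@ax
for a in np.arange(-60,12,4):
    q=sv[(t>=a)&(t<a+4)]
    if len(q)>3: print(a,len(q),'y',(q[:,1]-.04*-q.mean(0)@[1,0,0]*0).mean().round(1),np.ptp(q[:,1]).round(1),'u',(q@u).mean().round(1),(q@u).max().round(1))
print('campos',-cam(f)[2].T@cam(f)[3], proj(f,[[613.7,-23.6,117.3],[662,-25.5,69]]))
E
```

```text
[562.83263328 -22.45003165 166.4728558 ] [ 0.36 -0.2  -0.42  2.4   0.09  0.15 -0.22]
[[ 0.042  0.709  0.704]
 [ 0.999 -0.03  -0.03 ]
 [-0.     0.705 -0.709]]
-60 8 y 1.1 2.2 u -0.9 1.5
-56 9 y 1.2 3.2 u 0.7 3.0
-52 9 y 1.6 2.3 u 0.3 2.9
-48 7 y 1.9 1.0 u 0.0 2.2
-44 8 y 2.1 1.3 u 0.1 2.9
-40 12 y 2.2 1.7 u 0.5 2.8
-36 9 y 2.3 1.4 u 0.2 2.7
-32 14 y 2.4 2.7 u 0.3 3.4
-28 13 y 2.3 2.8 u -0.1 3.4
-20 40 y 2.6 4.0 u 0.2 3.9
-16 6 y 2.9 1.3 u 0.6 2.5
-8 5 y 4.2 0.7 u 0.8 3.1
-4 29 y 4.0 9.7 u 0.0 5.5
0 181 y 1.2 10.5 u 0.2 5.5
4 26 y 1.4 8.4 u -0.0 3.5
campos [464.86776564  52.23991676 267.55744837] [[261.5796794  204.18455783]
 [261.2632125  179.03477911]]
```

View pics/w3.png

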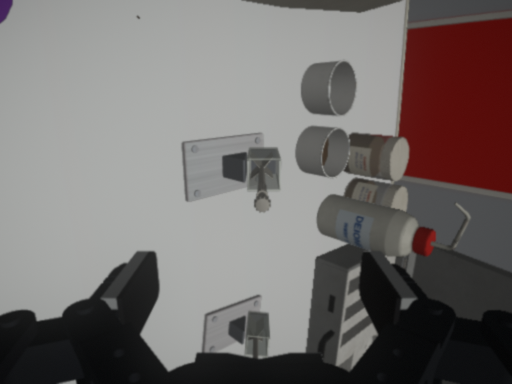

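The wrist view shows the large vane's head at (262,204), centred between the fingers, with its sleeve at (263,165). I'm advancing along the axis and gripping.

Emit:
{"fn": "drive_tool", "kwargs": {
  "rows": [
    [[2,0,-2],[0,0,0],100],
    [[4,0,-4],[0,0,0],100],
    [[5.5,-0.1,-5.4],[0,0,0],100],
    [[6.5,-0.1,-6.4],[0,0,0],100],
    [[6.5,-0.1,-6.4],[0,0,0],100],
    [[6.5,-0.1,-6.4],[0,0,0],100]
  ]
}}

```text
time: 9.15
eef_pos: [605.3, -30.7, 110.7]
eef_rot: [0.671, 0.643, 0.245, 0.275]
wrist_force: [-0.5, 0.8, 0.2]
finger_gap: 85.4
grasp_force: 0.0
```

Emit:
{"fn": "drive_tool", "kwargs": {
  "rows": [
    [[0,0,0],[0,0,0],50],
    [[0,0,0],[0,0,0],25],
    [[0,0,0],[0,0,0],0],
    [[0,0,0],[0,0,0],0],
    [[0,0,0],[0,0,0],0],
    [[0,0,0],[0,0,0],0],
    [[0,0,0],[0,0,0],0],
    [[0,0,0],[0,0,0],0]
  ]
}}

```text
time: 9.95
eef_pos: [605.5, -31.3, 112.3]
eef_rot: [0.671, 0.643, 0.245, 0.276]
wrist_force: [-14.2, 0.9, 12.2]
finger_gap: 0.1
grasp_force: 9.4
```

```bash
python3 - <<'E'
from h import *
from scipy.spatial.transform import Rotation as Ro
s=status.observe(); R=Ro.from_quat(s['eef_rot']).as_matrix(); print(s['eef_pos'],s['q'].round(2),s['finger_gap'],s['wrist_force']); print(R[:,2].round(3))
w=vision.grab_frame('wrist')['image'];f=vision.grab_frame('side')
save(np.hstack([cv2.resize(w,(400,400)),cv2.resize(f['image'][170:290,210:330],(400,400))]),'g.png')
E
```

```text
[605.529178   -31.34441298 112.26821252] [ 0.65  0.04 -0.73  2.33  1.36  0.14 -1.42] 0.05917199307541374 [-14.18278437   0.92091547  12.23350572]
[ 0.684 -0.055 -0.727]
```

View pics/g.png

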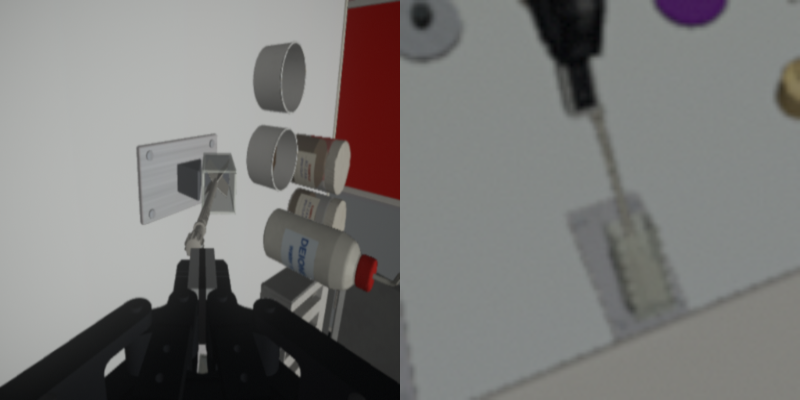

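The arm ran into the wrist's joint-6 limit at this tilt: the fingers shut just short of the head, visible at (195,240) in the left half. I'll open, back off, and use a quarter-turned, steeper tool (closing along y), where the tilt in the vane's plane is free.

Emit:
{"fn": "drive_tool", "kwargs": {
  "rows": [
    [[0,0,0],[0,0,0],100],
    [[-0.5,0,0.5],[0,0,0],100],
    [[-2,0,2],[0,0,0],100],
    [[-4,0.5,4],[0,0,0],100],
    [[-5,1,6],[0,0.13,0],100],
    [[-5,1,8],[0,0.27,0],100],
    [[-5,1,9],[0,0.4,0],100],
    [[-5,1,9],[0,0.53,0],100]
  ]
}}

```text
time: 10.85
eef_pos: [554.7, -18.3, 205.5]
eef_rot: [0.707, 0.679, 0.112, 0.163]
wrist_force: [1.8, 0.1, 0.1]
finger_gap: 85.3
grasp_force: 0.0
```

```bash
cat > st.py <<'E'
from h import *
from scipy.spatial.transform import Rotation as Ro
s=status.observe(); print(s['eef_pos'].round(1),s['q'].round(2),s['wrist_force'].round(1)); Rc=Ro.from_quat(s['eef_rot']);print(Rc.as_matrix().round(3))
E
cat st.py - <<'E' > t.py
def tgt(th,yaw):  # tool x,y,z: z=(sin th,0,-cos th) yawed; y closing along world y
    z=np.array([np.sin(th),0,-np.cos(th)]); y=np.array([0,-1.,0]) ; x=np.cross(y,z)
    return Ro.from_euler('z',yaw)*Ro.from_matrix(np.c_[x,y,z])
T=tgt(.35,-.04); print(T.as_matrix().round(2)); print('rotvec A',(T*Rc.inv()).as_rotvec().round(3))
E
python3 t.py
```

```text
[554.7 -18.3 205.5] [ 0.33 -0.09 -0.43  2.05  0.11  0.8  -0.21] [1.8 0.1 0.1]
[[ 0.053  0.924  0.379]
 [ 0.997 -0.025 -0.079]
 [-0.063  0.382 -0.922]]
[[ 0.94 -0.04  0.34]
 [-0.04 -1.   -0.01]
 [ 0.34 -0.   -0.94]]
rotvec A [ 0.619 -0.042 -1.456]
```

Emit:
{"fn": "drive_tool", "kwargs": {
  "rows": [
    [[0,0,0],[0.056,-0.004,-0.132],100],
    [[0,0,0],[0.112,-0.008,-0.264],100],
    [[0,0,0],[0.168,-0.011,-0.396],100],
    [[0,0,0],[0.225,-0.015,-0.528],100],
    [[0,0,0],[0.281,-0.019,-0.66],100],
    [[0,0,0],[0.337,-0.023,-0.792],100],
    [[0,0,0],[0.393,-0.027,-0.924],100],
    [[0,0,0],[0.449,-0.03,-1.056],100]
  ]
}}

```text
time: 11.65
eef_pos: [555.5, -20.8, 201.8]
eef_rot: [0.967, 0.187, 0.165, 0.051]
wrist_force: [0.9, -0.5, 0.4]
finger_gap: 85.4
grasp_force: 0.0
```

Emit:
{"fn": "drive_tool", "kwargs": {
  "rows": [
    [[1,0,0],[0.056,-0.004,-0.132],100],
    [[2.5,0,-1],[0.112,-0.008,-0.264],100],
    [[4,-0.2,-2],[0.17,-0.012,-0.4],100],
    [[4.9,-0.4,-4],[0.17,-0.012,-0.4],100],
    [[4.9,-0.4,-5],[0.17,-0.012,-0.4],100],
    [[4.9,-0.4,-5],[0.17,-0.012,-0.4],100],
    [[4.9,-0.4,-5],[0.17,-0.012,-0.4],100]
  ]
}}

```text
time: 12.35
eef_pos: [604.3, -24.8, 152.1]
eef_rot: [0.985, -0.021, 0.172, 0.004]
wrist_force: [-0.8, 0.2, 0.3]
finger_gap: 85.5
grasp_force: 0.0
```

```bash
cat >> t.py <<'E'
for c0 in['wrist','side']:
    f=vision.grab_frame(c0)
    if c0=='wrist': save(f['image'],'w5.png')
    P,r,c=cloud(f,np.ones((384,512),bool))
    k=(P[:,2]>75)&(P[:,2]<135)&(abs(P[:,1]+23)<16)&(P[:,0]>597)&(P[:,0]<665)
    sv=P[k]-[613.7,-23.6,117.3]; t=sv@[-.7065,.028,.707]
    for a in np.arange(-50,14,4):
        q=sv[(t>=a)&(t<a+4)]
        if len(q)>3: print(c0,a,len(q),'y',q[:,1].mean().round(1),np.ptp(q[:,1]).round(1),'u',(q@[.707,0,.707]).mean().round(1))
    print('campos',-cam(f)[2].T@cam(f)[3])
E
python3 t.py
```

```text
[604.3 -24.8 152.1] [ 0.39  0.1  -0.46  1.97  0.12  0.74 -1.75] [-0.8  0.2  0.3]
[[ 0.94  -0.042  0.339]
 [-0.04  -0.999 -0.014]
 [ 0.34  -0.    -0.941]]
[[ 0.94 -0.04  0.34]
 [-0.04 -1.   -0.01]
 [ 0.34 -0.   -0.94]]
rotvec A [-0.    -0.004  0.002]
wrist -50 35 y -0.4 4.8 u -5.5
wrist -46 38 y -0.7 6.0 u -6.1
wrist -42 45 y -0.6 6.0 u -6.6
wrist -38 44 y -0.4 5.9 u -7.0
wrist -34 48 y -0.1 5.8 u -7.4
wrist -30 51 y -0.1 6.5 u -8.1
wrist -26 52 y 0.3 6.4 u -8.6
wrist -22 39 y 0.3 7.5 u -8.9
wrist -18 79 y 0.5 7.5 u -9.6
wrist -14 47 y 0.5 5.0 u -10.0
wrist -10 59 y 0.8 7.3 u -10.0
wrist -6 59 y 0.4 10.7 u -10.0
wrist -2 114 y 1.0 10.8 u -10.2
wrist 2 171 y 0.8 10.6 u -12.8
campos [622.36068038 -26.35804082 310.39865779]
side -50 6 y -1.9 4.6 u -5.9
side -46 4 y -2.0 3.0 u -7.4
side -42 5 y -1.3 5.3 u -6.7
side -38 5 y -2.5 3.2 u -7.1
side -34 5 y -1.1 4.4 u -8.1
side -30 4 y -1.4 5.0 u -7.9
side -26 7 y -1.1 5.9 u -9.9
side -22 5 y -2.0 4.1 u -9.8
side -18 5 y 0.0 6.2 u -10.6
side -14 4 y -1.6 2.7 u -10.7
side -10 6 y -1.6 5.0 u -10.3
side -6 6 y -1.5 6.8 u -12.5
side -2 7 y -0.7 8.6 u -11.3
side 2 10 y -0.9 9.3 u -11.8
campos [ 937.73271438 -211.31085494  859.54264384]
```

View pics/w5.png

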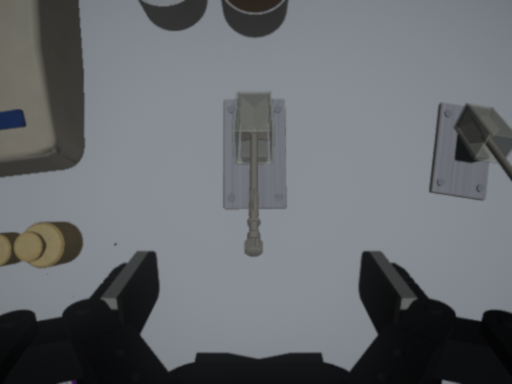

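The vane has sagged about 7° within its bore play. The wrist view shows its head at (254,243), centred between the fingers. I'm descending to the updated head position and gripping.

Emit:
{"fn": "drive_tool", "kwargs": {
  "rows": [
    [[0.2,0.1,-3],[0,0,0],100],
    [[0.4,0.1,-5],[0,0,0],100],
    [[0.6,0.1,-6.2],[0,0,0],100],
    [[0.6,0.1,-6.2],[0,0,0],100],
    [[0.6,0.1,-6.2],[0,0,0],50],
    [[0.6,0.1,-6.2],[0,0,0],25],
    [[0.6,0.1,-6.2],[0,0,0],0],
    [[0.6,0.1,-6.2],[0,0,0],0]
  ]
}}

```text
time: 13.25
eef_pos: [611.0, -24.1, 90.5]
eef_rot: [0.985, -0.021, 0.173, 0.004]
wrist_force: [-0.0, 0.4, 0.9]
finger_gap: 27.9
grasp_force: 0.0
```

Emit:
{"fn": "drive_tool", "kwargs": {
  "rows": [
    [[0,0,0],[0,0,0],0],
    [[0,0,0],[0,0,0],0],
    [[0,0,0],[0,0,0],0],
    [[0,0,0],[0,0,0],0]
  ]
}}

```text
time: 13.65
eef_pos: [610.5, -24.1, 89.8]
eef_rot: [0.985, -0.021, 0.172, 0.004]
wrist_force: [-2.7, 0.5, 2.6]
finger_gap: 8.0
grasp_force: 58.5
```

Emit:
{"fn": "drive_tool", "kwargs": {
  "rows": [
    [[0.25,0,0.29],[0,0.04,0],0],
    [[0.5,0,0.58],[0,0.08,0],0],
    [[0.65,0,0.75],[0,0.1,0],0],
    [[0.65,0,0.75],[0,0.1,0],0],
    [[0.65,0,0.75],[0,0.1,0],0]
  ]
}}

```text
time: 14.15
eef_pos: [616.9, -23.9, 97.4]
eef_rot: [0.992, -0.021, 0.122, 0.005]
wrist_force: [-6.7, 0.3, 7.6]
finger_gap: 8.1
grasp_force: 59.2
```

Emit:
{"fn": "drive_tool", "kwargs": {
  "rows": [
    [[-0.5,0.02,0.5],[0,0,0],0],
    [[-1,0.04,1],[0,0,0],0],
    [[-1.5,0.06,1.5],[0,0,0],0],
    [[-2,0.08,2],[0,0,0],0]
  ]
}}

```text
time: 14.55
eef_pos: [596.7, -23.3, 117.8]
eef_rot: [0.992, -0.021, 0.123, 0.005]
wrist_force: [-0.1, 0.4, -0.8]
finger_gap: 7.8
grasp_force: 58.7
```

```bash
cat > v.py <<'E'
exec(open('st.py').read())
G=s['eef_pos']-19*Rc.as_matrix()[:,2]; print('G',G.round(1),'gap',round(s['finger_gap'],1))
def axis(c0,pred,L=95,skip=18):
    f=vision.grab_frame(c0);P,r,c=cloud(f,np.ones((384,512),bool))
    pred=np.array(pred)/np.linalg.norm(pred); v=P-G; t=v@pred; d=np.linalg.norm(v-t[:,None]*pred,axis=1)
    k=(t>skip)&(t<L)&(d<14); Q=P[k]
    l=cv2.fitLine(Q.astype(np.float32),cv2.DIST_HUBER,0,.01,.01).ravel()
    a=l[:3]*np.sign(l[:3]@pred); b=l[3:]+a*((G-l[3:])@a)
    print(c0,k.sum(),'dir',a.round(3),'near G',b.round(1),'tip',(b+a*138.5).round(1)); return f
E
cat v.py - <<'E' >v1.py
for c in['wrist','side','scene']: f=axis(c,[.707,-.03,-.707],60)
E
python3 v1.py
```

```text
[596.7 -23.3 117.8] [ 0.37  0.19 -0.46  1.93  0.16  0.8  -1.79] [-0.1  0.4 -0.8]
[[ 0.969 -0.043  0.244]
 [-0.041 -0.999 -0.014]
 [ 0.244  0.004 -0.97 ]]
G [592.1 -23.  136.2] gap 7.8
wrist 899 dir [ 0.723 -0.004 -0.691] near G [593.3 -24.4 137.5] tip [693.4 -25.   41.8]
side 50 dir [ 0.726  0.004 -0.687] near G [592.7 -26.3 136.9] tip [693.3 -25.8  41.7]
scene 12 dir [ 0.746  0.027 -0.666] near G [591.9 -29.6 135.7] tip [695.2 -25.9  43.5]
```

The forces are near zero and the vane is sliding out. I'm continuing until it is free.

Emit:
{"fn": "drive_tool", "kwargs": {
  "rows": [
    [[-0.7,0.03,0.7],[0,0,0],0],
    [[-1.4,0.06,1.4],[0,0,0],0],
    [[-2.1,0.09,2.1],[0,0,0],0],
    [[-2.8,0.12,2.8],[0,0,0],0],
    [[-3.5,0.15,3.5],[0,0,0],0],
    [[-3.5,0.15,3.5],[0,0,0],0],
    [[-3.5,0.15,3.5],[0,0,0],0],
    [[-3.5,0.15,3.5],[0,0,0],0]
  ]
}}

```text
time: 15.5
eef_pos: [562.1, -21.8, 152.0]
eef_rot: [0.992, -0.021, 0.123, 0.005]
wrist_force: [0.4, -0.5, 0.3]
finger_gap: 7.7
grasp_force: 58.7
```

```bash
sed -i 's/,60)/,92)/' v1.py; cat >>v1.py <<'E'
f=vision.grab_frame('side'); save(cv2.resize(f['image'][110:310,180:360],(540,600)),'p.png')
E
python3 v1.py
```

```text
[562.1 -21.8 152. ] [ 0.4   0.08 -0.47  1.97  0.09  0.86 -1.73] [ 0.4 -0.5  0.3]
[[ 0.969 -0.043  0.244]
 [-0.041 -0.999 -0.014]
 [ 0.244  0.004 -0.97 ]]
G [557.5 -21.6 170.4] gap 7.7
wrist 1264 dir [ 0.701 -0.013 -0.713] near G [558.9 -22.6 171.8] tip [656.  -24.3  73.1]
side 89 dir [ 0.707 -0.011 -0.707] near G [557.9 -24.2 170.8] tip [655.8 -25.7  72.9]
scene 29 dir [ 0.719 -0.004 -0.695] near G [557.  -26.9 169.9] tip [656.6 -27.4  73.6]
```

View pics/p.png

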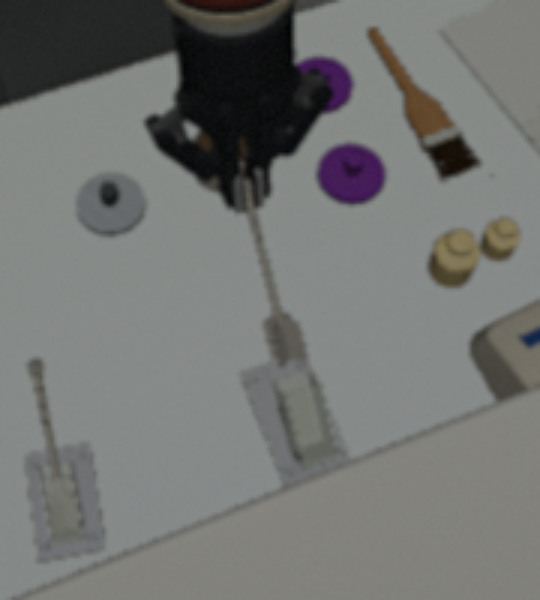

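The vane is out and held, with its blades at (285,340) above the sleeve mouth. The lid at (110,203) and the small vane at (40,430) are undisturbed. I'm pulling a little further, then turning it upright on the way up.

Emit:
{"fn": "drive_tool", "kwargs": {
  "rows": [
    [[-0.8,0,0.8],[0,0,0],0],
    [[-1.2,0,1.2],[0,0,0],0],
    [[-1.2,0,1.2],[0,0,0],0],
    [[-1.2,0,1.2],[0,0,0],0],
    [[-2,0,3],[0,0.05,0],0],
    [[-3,0.5,6],[0,0.17,0],0],
    [[-4,1,9],[0,0.3,0],0],
    [[-5,1.5,11],[0,0.4,0],0]
  ]
}}

```text
time: 16.5
eef_pos: [512.7, -6.9, 264.8]
eef_rot: [0.997, -0.02, -0.078, 0.009]
wrist_force: [0.0, 0.7, -2.8]
finger_gap: 7.8
grasp_force: 58.6
```

Emit:
{"fn": "drive_tool", "kwargs": {
  "rows": [
    [[-1,0.4,0.5],[0,0.1,0],0],
    [[-2.5,0.8,0.5],[0,0.2,0],0],
    [[-4,1.2,0.5],[0,0.3,0],0],
    [[-5.5,1.5,0.5],[0,0.385,0],0],
    [[-7,1.7,0.5],[0,0.385,0],0],
    [[-8.2,1.8,0.5],[0,0.385,0],0],
    [[-8.2,1.8,0.5],[0,0.385,0],0],
    [[-8.2,1.8,0.5],[0,0.385,0],0]
  ]
}}

```text
time: 17.3
eef_pos: [430.5, 11.1, 267.2]
eef_rot: [0.964, -0.018, -0.266, 0.012]
wrist_force: [-0.0, -0.6, -1.0]
finger_gap: 7.7
grasp_force: 58.7
```

```bash
cat v.py - <<'E' >v2.py
for c in['wrist','side','scene']: f=axis(c,[0,0,-1],95)
E
python3 v2.py
```

```text
[430.5  11.1 267.2] [ 0.3   0.32 -0.49  1.55  0.05  1.84 -1.82] [-0.  -0.6 -1. ]
[[ 0.858 -0.028 -0.512]
 [-0.041 -0.999 -0.014]
 [-0.512  0.033 -0.859]]
G [440.3  11.3 283.5] gap 7.7
wrist 1360 dir [ 0.025 -0.013 -1.   ] near G [442.   10.4 283.6] tip [445.4   8.6 145.1]
side 79 dir [ 0.033 -0.007 -0.999] near G [440.1   7.5 283.6] tip [444.6   6.6 145.1]
scene 97 dir [ 0.026 -0.013 -1.   ] near G [440.1   7.4 283.6] tip [443.8   5.6 145.1]
```

Emit:
{"fn": "drive_tool", "kwargs": {
  "rows": [
    [[0,0.1,-1],[0.012,0.028,0],0],
    [[0,0.1,-3],[0.012,0.028,0],0],
    [[0,0.1,-5],[0.012,0.028,0],0],
    [[0,0.1,-6],[0.012,0.028,0],0],
    [[0,0.1,-6],[0.012,0.028,0],0],
    [[0,0.1,-6],[0.012,0.028,0],0]
  ]
}}

```text
time: 18.05
eef_pos: [430.3, 12.3, 207.5]
eef_rot: [0.96, -0.016, -0.28, 0.007]
wrist_force: [0.7, 0.0, -0.0]
finger_gap: 7.7
grasp_force: 58.7
```

```bash
cat >> v2.py <<'E'
    P,r,c=cloud(f,np.ones((384,512),bool))
E
python3 - <<'E'
exec(open('v.py').read())
for c0 in['wrist','side','scene']:
    f=axis(c0,[0,0,-1],95)
    P,r,c=cloud(f,np.ones((384,512),bool)); d=np.hypot(P[:,0]-440,P[:,1]-11)
    k=(d<24)&(P[:,2]>52)&(P[:,2]<130); Q=P[k]
    if k.sum(): print('  blade',k.sum(),np.percentile(Q[:,2],[0,2,5,20]).round(1),Q[:,:2].min(0).round(1),Q[:,:2].max(0).round(1))
    k=(d<40)&(P[:,2]>37)&(P[:,2]<44)
    if k.sum()>20: print('  rim',k.sum(),cv2.minEnclosingCircle(P[k][:,:2].astype(np.float32)))
    if c0!='wrist':
        u=proj(f,[[440,11,90]])[0].astype(int); a=f['image'][u[1]-60:u[1]+60,u[0]-60:u[0]+60]; L=cv2.resize(a,(400,400)) if c0=='side' else np.hstack([L,cv2.resize(a,(400,400))])
save(L,'e.png')
E
```

```text
[430.3  12.3 207.5] [ 0.29  0.38 -0.49  1.61  0.06  1.75 -1.83] [ 0.7  0.  -0. ]
[[ 0.843 -0.027 -0.537]
 [-0.034 -0.999 -0.004]
 [-0.537  0.022 -0.843]]
G [440.5  12.4 223.5] gap 7.7
wrist 1365 dir [-0.001 -0.008 -1.   ] near G [442.1  11.7 223.5] tip [442.   10.6  85. ]
  blade 1664 [82.  84.2 86.3 94. ] [ 4.282e+02 -4.000e-01] [451.6  22.7]
  rim 580 ((440.426513671875, 11.971384048461914), 27.144901275634766)
side 59 dir [-0.003  0.007 -1.   ] near G [440.8   8.4 223.5] tip [440.4   9.3  85. ]
  blade 123 [83.8 84.6 86.7 91.1] [427.4  -2.1] [451.1  19.6]
  rim 89 ((440.4564208984375, 9.830169677734375), 27.928646087646484)
scene 87 dir [ 0.     0.004 -1.   ] near G [440.7   8.  223.5] tip [440.7   8.5  85. ]
  blade 189 [83.4 84.9 85.5 91.7] [429.9  -2.7] [453.7  21.4]
  rim 84 ((442.3285217285156, 9.063258171081543), 27.726543426513672)
```

View pics/e.png

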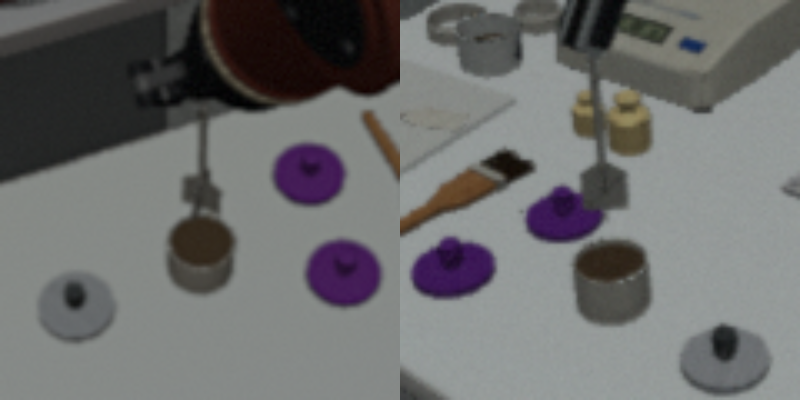

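The vane hangs plumb over the cup, with its blades at (200,190) in the left crop and (603,187) in the right crop. The tip is at z≈84, centred within about 1 mm. I'm lowering 24 mm.

Emit:
{"fn": "drive_tool", "kwargs": {
  "rows": [
    [[0,0,-0.8],[0,0,0],0],
    [[0,0,-1.6],[0,0,0],0],
    [[0,0,-2.2],[0,0,0],0],
    [[0,0,-2.4],[0,0,0],0],
    [[0,0,-2.4],[0,0,0],0],
    [[0,0,-2.4],[0,0,0],0],
    [[0,0,-2.4],[0,0,0],0],
    [[0,0,-2.4],[0,0,0],0]
  ]
}}

```text
time: 19.0
eef_pos: [430.3, 12.2, 183.4]
eef_rot: [0.96, -0.016, -0.279, 0.007]
wrist_force: [0.4, 0.6, -0.3]
finger_gap: 7.8
grasp_force: 58.7
```

```bash
python3 - <<'E'
exec(open('v.py').read())
for c0 in['side','scene']:
    f=axis(c0,[0,0,-1],95)
    P,r,c=cloud(f,np.ones((384,512),bool)); d=np.hypot(P[:,0]-440,P[:,1]-11)
    k=(d<24)&(P[:,2]>46)&(P[:,2]<100); Q=P[k]
    if k.sum(): print('  blade',k.sum(),np.percentile(Q[:,2],[0,2,5,20]).round(1),((Q[:,:2].min(0)+Q[:,:2].max(0))/2).round(1))
E
```

```text
[430.3  12.2 183.4] [ 0.29  0.4  -0.49  1.63  0.07  1.71 -1.83] [ 0.4  0.6 -0.3]
[[ 0.844 -0.027 -0.536]
 [-0.034 -0.999 -0.004]
 [-0.536  0.022 -0.844]]
G [440.5  12.3 199.4] gap 7.8
side 52 dir [ 0.006  0.013 -1.   ] near G [440.2   8.1 199.4] tip [441.    9.9  60.9]
  blade 114 [57.5 58.5 61.8 67.8] [438.4   9.5]
scene 81 dir [ 0.014  0.009 -1.   ] near G [439.4   7.4 199.4] tip [441.4   8.7  60.9]
  blade 176 [58.2 58.8 60.6 66. ] [441.5   9.9]
```

The tip is about 19 mm above the rim, centred and plumb, so I'm handing in.

```bash
python3 -c "
from cell import ctrl
print(ctrl.job_done())"
```

```text
the job is handed in; nothing more can be done
None
```

I handed the job in at about 19 s, and no verdict came back: the lid lies skirt down beside the cup, and the larger vane is held plumb and centred over the open cup, its tips about 19 mm above the rim.

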